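Trip a batch of bamboo handles into the drawer

ROBOT

A 6-joint arm with a two-finger parallel gripper is mounted at the origin on the work surface. World frame = base frame: x ahead of the robot, y to its left, z up, the work surface at z = 0. Lengths are in m, angles in rad, forces in N, time in s.
With the tool pointing down it reaches from about 0.275 to 0.75 m from the base axis. Payload 10.2 kg.
Tool frame: the origin (TCP) lies midway between the tips of the shut fingers; the grasp point (between the pads) lies 19 mm behind it (ctrl.hold_point_z is the distance from the TCP to the grasp point, in m); z points along the fingers, y is the line along which they close (so a half turn about z gives the same grasp; the last joint's range is limited). The gripper opens to 88 mm and grips with 3 to 60 N. Pads are 18 mm wide; open, the fingers measure 123 mm over their backs; the gripper's body (75 mm by 187 mm) begins 45 mm behind the grasp point.
Start: joints at [-1.416, 0.313, 1.498, -0, 1.331, -0.223], TCP at [0.194, -0.488, 0.205] pointing down, gripper open.
Joint ranges: [-2.94, 2.94], [-0.97, 2.17], [0.19, 2.56], [-1.23, 4.37], [0.02, 3.11], [-2.88, 2.88]. Speed limits (rad/s): [2.39, 2.39, 3.01, 3.14, 3.14, 3.14].

INTERFACE

Orientations are given as a 3x3 rotation matrix whose columns are the frame's x, y, z axes.
In Python, from plant import telemetry, imaging, ctrl gives the robot as it stands. The module is installed in compiled form; this text tells all that it offers.
- The arm moves only by the tool apply_moves, never from a script. Its argument "commands" is text: rows parted by semicolons, each of 5 numbers parted by spaces: the shift along the world's x, y, z scaled (see below), then the turn about the world's z scaled (see below), then the closure, from -1 (fully open) to 1 (shut), so that 0 is half open. A call has 1 to 12 rows; each row is the pose to reach, as a shift and turn from the pose commanded when the call began, turning the shorter way round; what a row does not reach only later rows make up. The controller multiplies each number of a shift by 50 cm and each number of a turn by 180 degrees. A row lasts 1/8 s, in which the tool goes at most 62.5 mm and 10.7 degrees, less where a joint would pass 70% of its speed; a pose out of reach is approached as far as the arm can. A call with a number of a shift or a turn outside -1 to 1 is refused whole. A call with a gripper value outside its range is refused whole. The fingers move at their own pace and stop on an object; "grip_force" is the grip in N (left out, the last holds). Time passes only in rows, so rows that repeat a pose let the fingers close. It gives the time, the measured TCP pose, the force, the opening and the grip force at its end, in the units of the state.
- telemetry.get_state(): the state, without advancing time (a new reading comes with each control period).
- imaging.get_image(name): name is "scene" or "top"; returns a dict with "frame" (480x640x3 uint8, red, green, blue), "camera_matrix" (3x3 intrinsics, pixels), "T" (4x4, takes a point from camera to world coordinates). Camera axes: x right, y down, z forward; pixel columns grow to the right and rows downward; lengths in m; the calibration is good to about 2 mm. A picture is of the moment at which its call begins. There is no depth.
- ctrl.sign_off(): hands the job in; it is judged then, once.
The state is a dict: "time_s": time; "joints": joint angles; "joint_vel": joint speeds; "joint_torque": joint torques, N m; "eef_pos": TCP position; "eef_rot": TCP orientation; "contact_force": force on the tool from outside, world axes, zero at the start; "ft_torque": the same for the moment, N m; "grip_width": finger opening in m; "grasp_force": force on a finger pad.
Only numpy, scipy, OpenCV 4.12 (cv2) and the standard library are available. Lean on these libraries where they do the work, as an engineer would, in place of code of your own. Each camera call takes 0.05 s, during which the arm holds its last target. There are 200 camera calls.

TASK

The yellow tip bucket already holds one bamboo handle: lay in more from the sloping rack, one at a time, until their weight trips it and it dumps them into the open drawer; any not needed stay in the rack. Then push the empty bucket back upright so that it stays, and finally slide the drawer fully shut, leaving everything else where it stands.

Things in the scene. Friction and masses are not known exactly. Their poses are not given: they have to be found in the camera images.
- rack: fixed wooden rack; origin on the table under the middle of its three handles, x from the robot's side to the back, y along the row. The handles lie 64 mm apart along y, each along x, sloping 35 degrees up to the back, middles 115 mm above the table. Each bridges two rails (70 mm clear between them, open below) with low ribs beside it, its lower end on a lip
- lamp_bar (a point): middle of an aluminium lamp bar fixed over the rack's handles along the rack's y: 264 mm long, 32 mm deep (x), 20 mm thick, underside 265 mm above the table, from 10 to 42 mm behind the handles' middles. Take the handles with the tool leaning back to the robot, square to the handle, and lift off along the tool
- handle1_mid (a point): turned bamboo handle lying in the sloping rack: round grip 28 mm in diameter and 110 mm long with a brass collar, plus a steel pin 10 mm in diameter and 25 mm long out of its upper end; about 120 g (each differs a little). This point is the middle of the 110 mm grip, on its axis; its x axis runs along the handle to the pin end
- handle2_mid (a point): turned bamboo handle lying in the sloping rack: round grip 28 mm in diameter and 110 mm long with a brass collar, plus a steel pin 10 mm in diameter and 25 mm long out of its upper end; about 120 g (each differs a little). This point is the middle of the 110 mm grip, on its axis; its x axis runs along the handle to the pin end
- handle3_mid (a point): turned bamboo handle lying in the sloping rack: round grip 28 mm in diameter and 110 mm long with a brass collar, plus a steel pin 10 mm in diameter and 25 mm long out of its upper end; about 120 g (each differs a little). This point is the middle of the 110 mm grip, on its axis; its x axis runs along the handle to the pin end
- handle4_mid (a point): a handle like the other three, but lying in the bucket at the start, along the stand's x, against the back wall (this point is the middle of its grip, on its axis)
- stand: fixed plywood housing 214 mm (x) by 170 mm (y) by 94 mm high carrying bucket and drawer; origin at the centre of its underside on the table. The bucket's axle runs along x at y = -50, z = 185 mm, between two green brackets at x = -99 and +99 mm, up to z = 210 mm. Bucket dumps, and drawer opens, to the stand's -y side
- bucket_floor (a point): middle of the inner floor of the yellow trough-shaped bucket, axes the stand's when upright: 164 mm long (x), floor 56 mm wide (y) falling 0.1 rad to the back, back wall 52 mm high, front (-y) wall flaring to an 86 mm mouth, walls 4 mm. Upright this point is 196 mm and the rim 245 mm above the table. Lay handles along x; two or three in all trip it (hidden balance)
- counterweight (a point): centre of the bucket's steel counterweight roller, 20 mm thick, 70 mm long along x, on a flat arm (14 by 8 mm) 85 mm from the axle, opposite the trough. Upright it is level with the axle, towards +y; dumped, it stands straight up above the axle. Push it over to +y and down in an arc round the axle to reset the bucket
- bucket (a joint): tip angle (rad): 0 upright on its stop, grows as it tips to the stand's -y, 1.5 fully dumped. Empty, it falls to dumped past about 0.85 and falls back upright below that. A damper slows it; moving it takes about 1 N at the counterweight. A fresh handle may make it rock a little for up to some seconds before it trips or settles back to 0
- drawer (a joint): opening of the drawer (m): 0 shut, grows as it slides to the stand's -y, at most 0.14. It slides with about 1.2 N of friction and stops hard when shut
- drawer_floor (a point): centre of the drawer's inner floor, moving with it, axes those of the stand: inside 174 mm (x) by 155 mm (y), floor 15 mm above the table, side walls up to 60 mm and front panel up to 86 mm above it
- drawer_pull (a point): middle of the drawer's steel bar handle, 10 mm in diameter, 90 mm long along x, standing 33 mm off the front panel, 46 mm above the table. The bucket's front lip hangs over it when the drawer is nearly shut, so push it with the tool leaning out to the stand's -y
- glue: bystander: white glue bottle, 48 mm in diameter, 130 mm high; origin under its centre
- tin: bystander: tin can, 72 mm in diameter, 85 mm high; origin under its centre
- brush: bystander: flat brush 160 mm long lying on the table
- mallet: bystander: hammer 200 mm long lying on the table
- block: bystander: cork sanding block 100 by 50 by 30 mm
- cup: bystander: blue cup, 74 mm in diameter, 85 mm high

How it is judged:
By the outcome, as a careful person would: the job done as asked, in the order asked, and still so for the second after the job is handed in, with the robot touching nothing.
It also fails if it takes over 72 s, if anything falls off the work surface, if the arm or the gripper's body presses on something with over 40 N, if the wrist force passes 120 N, or if a joint passes its speed limit or range.

## Working session

There is one attempt and no reset: what is moved stays moved. The work goes in short steps, Python scripts to look and compute and a tool call to move; the robot and the scene stay as the last step left them, time stands still between calls to the robot, and variables do not carry over. Pictures are saved under pics/ and viewed, at most 10 in all, crops included, and the job is handed in when it is done.

Besides the shell and the picture viewer there is one more tool, called after "Call:" in YAML: its name, and indented under it one key for each argument. apply_moves: Moves the arm, as the interface text tells. Shifts and turns lie within -1 to 1; 1 stands for 50 cm of shift or 180 degrees of turn. Its arguments: {"type":"object","properties":{"commands":{"type":"string"},"grip_force":{"type":"number"}},"required":["commands"]}

```bash
mkdir -p pics; ls; python3 - <<'E'
from plant import telemetry, imaging, ctrl
import cv2, numpy as np
for n in("scene","top"):
    d=imaging.get_image(n); cv2.imwrite(f"pics/{n}0.png",d["frame"][:,:,::-1]); np.savez(f"pics/{n}0.npz",**d)
    print(n,d["camera_matrix"].round(1).tolist(),d["T"].round(3).tolist())
s=telemetry.get_state(); print({k:np.round(v,3).tolist() for k,v in s.items()},ctrl.hold_point_z)
E
```

```text
pics
scene [[436.0, 0.0, 326.0], [0.0, 436.0, 246.2], [0.0, 0.0, 1.0]] [[-0.349, 0.79, -0.504, 1.027], [0.937, 0.302, -0.174, 0.107], [0.014, -0.533, -0.846, 0.922], [0.0, 0.0, 0.0, 1.0]]
top [[525.7, 0.0, 307.3], [0.0, 525.7, 231.4], [0.0, 0.0, 1.0]] [[-0.011, -0.993, 0.116, 0.424], [-1.0, 0.012, 0.002, -0.068], [-0.004, -0.116, -0.993, 1.477], [0.0, 0.0, 0.0, 1.0]]
{'time_s': 0.1, 'joints': [-1.416, 0.313, 1.498, -0.0, 1.331, -0.223], 'joint_vel': [-0.0, -0.001, -0.004, -0.0, 0.001, 0.0], 'joint_torque': [0.003, -40.281, -25.265, 0.069, 0.034, -0.0], 'eef_pos': [0.194, -0.488, 0.205], 'eef_rot': [[0.929, 0.369, -0.0], [0.369, -0.929, 0.001], [0.0, -0.001, -1.0]], 'contact_force': [-0.876, -0.565, 1.391], 'ft_torque': [0.009, -0.003, -0.015], 'grasp_force': 0.0, 'grip_width': 0.088} 0.0187
```

View pics/scene0.png

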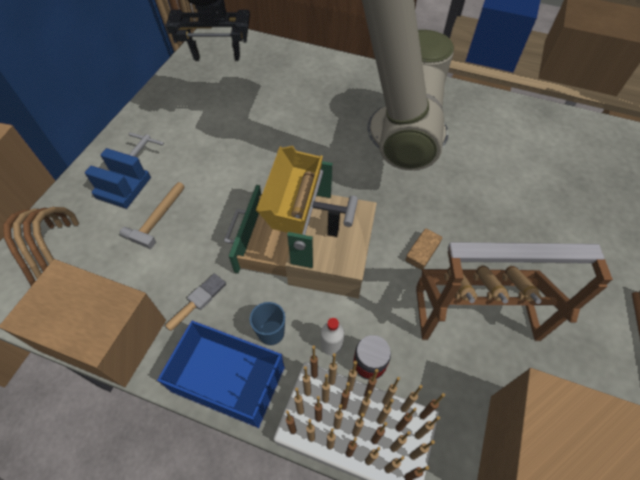

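View pics/top0.png

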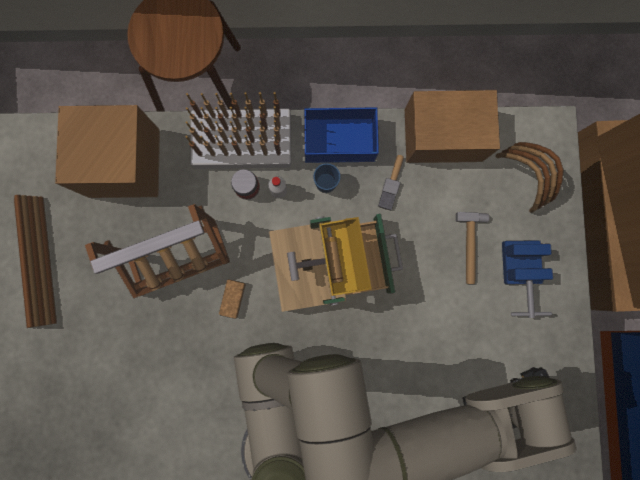

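```bash
python3 - <<'E'
import cv2, numpy as np
s=cv2.imread("pics/scene0.png"); t=cv2.imread("pics/top0.png")
def c(im,x,y,w,h,k): return cv2.resize(im[y:y+h,x:x+w],None,fx=k,fy=k,interpolation=cv2.INTER_CUBIC)
cv2.imwrite("pics/c1.png",np.vstack([c(s,410,230,200,75,4)[:300],c(t,80,200,200,75,4)]))   # rack: scene(410,230), top(80,225)
cv2.imwrite("pics/c1.png",np.hstack([c(s,410,225,200,120,4)[:, :0],np.vstack([c(s,415,235,160,75,5)[:,:],c(t,85,200,160,110,5)])[:600*2]])[:925])
a=c(s,415,240,200,72,4); b=c(t,80,202,200,75+3,4)
cv2.imwrite("pics/c1.png",np.vstack([a,b]))
a=c(s,230,145,160,150,2.5);b=c(t,265,210,160,105,2.5)
a=c(s,225,140,160,160,2.5);b=c(t,262,205,160,160,2.5)
cv2.imwrite("pics/c2.png",np.hstack([a,b]))
E
```

```text
Traceback (most recent call last):
ValueError: all the input array dimensions except for the concatenation axis must match exactly, but along dimension 0, the array at index 0 has size 480 and the array at index 1 has size 925
```

View pics/c1.png

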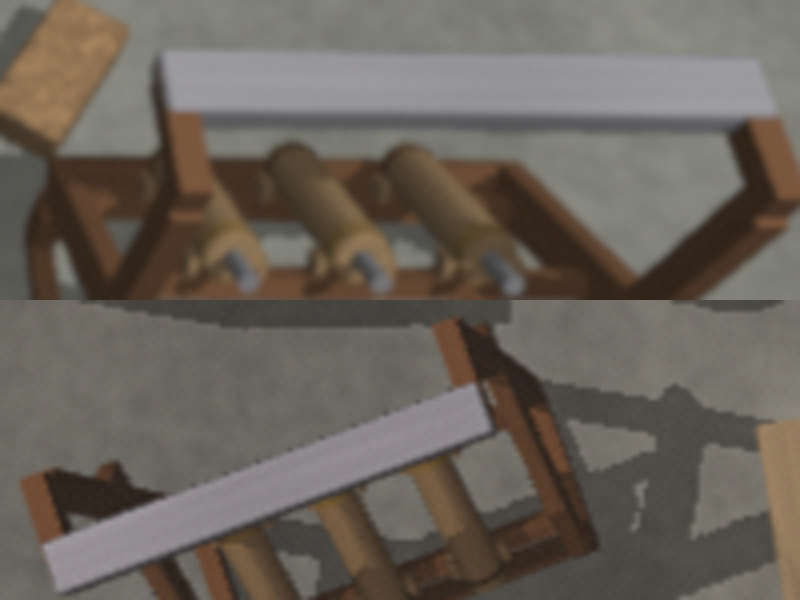

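```bash
cat > h.py <<'E'
import numpy as np, cv2
class V:
    def __init__(s,d): s.K=d["camera_matrix"]; s.T=d["T"]
    def ray(s,p):
        d=s.T[:3,:3]@np.linalg.inv(s.K)@np.array([p[0],p[1],1.]); return s.T[:3,3],d
    def z(s,p,z): o,d=s.ray(p); return o+d*(z-o[2])/d[2]
    def proj(s,X):
        c=np.linalg.inv(s.T)@np.append(X,1); q=s.K@c[:3]; return q[:2]/q[2]
def tri(a,pa,b,pb):
    o1,d1=a.ray(pa);o2,d2=b.ray(pb)
    t=np.linalg.lstsq(np.c_[d1,-d2],o2-o1,rcond=None)[0]
    x,y=o1+d1*t[0],o2+d2*t[1]; return (x+y)/2,np.linalg.norm(x-y)
E
python3 - <<'E'
from h import *
S=V(np.load("pics/scene0.npz"));T=V(np.load("pics/top0.npz"))
sp=[(450,242.5),(599,245),(604,259),(452,257.5)]   # right end(front..)
tp=[(203.7,232.5),(95,273),(90.5,262),(198.7,221.3)]
for a,b in zip(sp,tp):
    X,e=tri(S,a,T,b); print(X.round(3),round(e,4), S.z(a,.285).round(3),T.z(b,.285).round(3))
s=cv2.imread("pics/scene0.png"); t=cv2.imread("pics/top0.png")
def c(im,x,y,w,h,k): return cv2.resize(im[y:y+h,x:x+w],None,fx=k,fy=k,interpolation=cv2.INTER_CUBIC)
cv2.imwrite("pics/c2.png",np.vstack([np.hstack([c(s,225,140,160,160,2.5)[:, :],c(t,262,205,160,160,2.5)[:,:]]),c(t,80,240,200,50,4)]))
E
```

```text
[0.563 0.174 0.283] 0.0029 [0.564 0.175 0.285] [0.563 0.172 0.285]
[0.474 0.42  0.282] 0.0031 [0.476 0.42  0.285] [0.473 0.417 0.285]
[0.499 0.431 0.28 ] 0.0014 [0.503 0.429 0.285] [0.498 0.428 0.285]
[0.589 0.185 0.28 ] 0.0003 [0.593 0.184 0.285] [0.589 0.184 0.285]
```

View pics/c2.png

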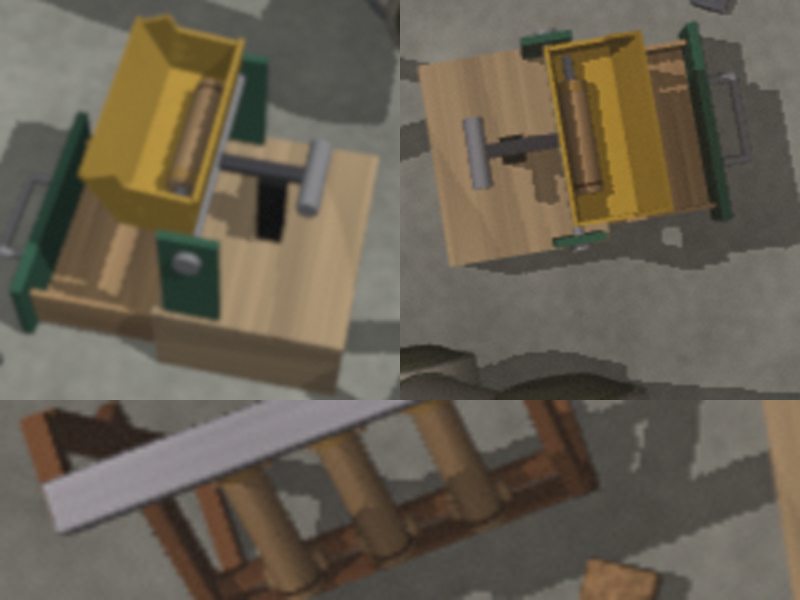

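```bash
python3 - <<'E'
from h import *
S=V(np.load("pics/scene0.npz"));T=V(np.load("pics/top0.npz"))
a=.347;X=np.array([np.cos(a),np.sin(a),0]);Y=np.array([-X[1],X[0],0]);m=np.array([.507,.294,.115])
ax=X*.819+np.array([0,0,.574])
for k in(-1,0,1):
    p=m+Y*.064*k; print(k,p.round(3),"low T",T.proj(p-ax*.055).round(1),"S",S.proj(p-ax*.055).round(1),"pin S",S.proj(p+ax*.08).round(1))
for n,s,t in [("cw",(350.2,210),(292.8,265.8)),("H+y-x",(376.2,202),(282,311)),("H+y+x",(363,278.8),(270,231)),
 ("rim f-",(281,147.2),(371.2,288.2)),("rim b-",(322.2,155.2),(332.8,293.8)),("rim f+",(257.8,211.2),(358,218.2)),("rim b+",(300.2,232),(320.4,223.4)),
 ("pan-?",(257,186),(392,291)),("pan+",(235,270),(377.2,215)),("pull-",(241.5,212.5),(401,268)),("pull+",(227,241),(393.5,235))]:
    x,e=tri(S,s,T,t);print(n,x.round(3),round(e,4))
print(T.z((270,231),.094),T.z((282,311),.094))
E
```

```text
-1 [0.529 0.234 0.115] low T [200.9 270.1] S [453.4 270.2] pin S [472.4 300.9]
0 [0.507 0.294 0.115] low T [178.1 278.6] S [482.3 270.6] pin S [505.6 301.4]
1 [0.485 0.354 0.115] low T [155.2 287.1] S [511.2 271. ] pin S [538.8 301.9]
cw [ 0.489 -0.028  0.19 ] 0.0002
H+y-x [0.377 0.005 0.098] 0.0019
H+y+x [0.586 0.037 0.097] 0.0054
rim f- [ 0.431 -0.209  0.252] 0.0051
rim b- [ 0.42 -0.12  0.25] 0.0047
rim f+ [ 0.597 -0.184  0.245] 0.0019
rim b+ [ 0.591 -0.098  0.211] 0.0021
pan-? [ 0.426 -0.286  0.086] 0.0011
pan+ [ 0.634 -0.256  0.03 ] 0.0072
pull- [ 0.485 -0.314  0.039] 0.0115
pull+ [ 0.577 -0.299  0.047] 0.0013
[0.58711974 0.03449403 0.094     ] [0.37707021 0.00391908 0.094     ]
```

```bash
python3 - <<'E'
from h import *
S=V(np.load("pics/scene0.npz"));T=V(np.load("pics/top0.npz"))
p=np.array([.194,-.488,.205])
for h in (0,.064,.1,.14,.18,.22,.26,.3): print(h,S.proj(p+[0,0,h]).round(0),T.proj(p+[0,0,h]).round(0))
a=cv2.imread("pics/scene0.png")[0:75,140:270]; b=cv2.imread("pics/top0.png")[345:475,460:590]
cv2.imwrite("pics/c3.png",np.hstack([cv2.resize(np.vstack([a,np.zeros((55,130,3),np.uint8)]),None,fx=3,fy=3,interpolation=2),cv2.resize(b,None,fx=3,fy=3,interpolation=2)]))
E
```

```text
0 [219.  70.] [489. 389.]
0.064 [214.  47.] [499. 394.]
0.1 [211.  34.] [505. 397.]
0.14 [207.  17.] [512. 401.]
0.18 [203.  -0.] [520. 405.]
0.22 [199. -19.] [528. 410.]
0.26 [195. -39.] [537. 414.]
0.3 [190. -61.] [546. 420.]
```

View pics/c3.png

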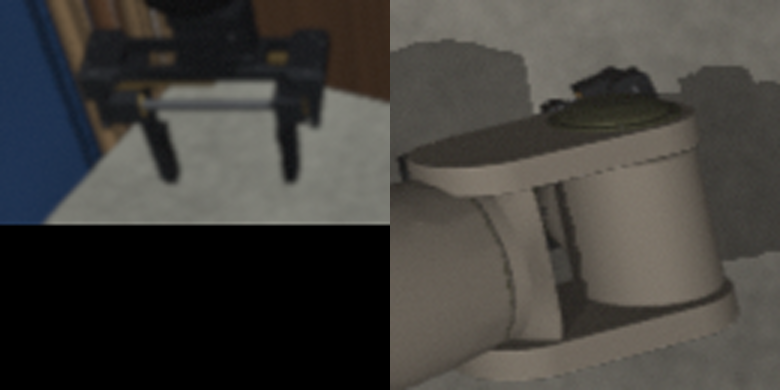

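Call:
apply_moves:
  commands: "0.06 0.12 0.15 0 -0.05;0.232 0.936 0.19 -0.01 -0.05;0.232 0.936 0.19 -0.01 -0.05;0.232 0.936 0.19 -0.01 -0.05;0.232 0.936 0.19 -0.01 -0.05;0.232 0.936 0.19 -0.01 -0.05;0.232 0.936 0.19 -0.01 -0.05;0.232 0.936 0.19 -0.01 -0.05;0.232 0.936 0.19 -0.01 -0.05"
  grip_force: 30

```text
time_s: 1.23
eef_pos: [0.3097, -0.0167, 0.3006]
eef_rot: [[0.938, 0.347, 0.001], [0.347, -0.938, -0.0], [0.001, 0.0, -1.0]]
contact_force: [0.6, -0.2, -0.0]
grip_width: 0.0461
grasp_force: 0.0
```

Call:
apply_moves:
  commands: "0.15 0.534 -0.1 0 -0.05;0.15 0.534 -0.2 0 -0.05;0.15 0.534 -0.2 0 -0.05;0.15 0.534 -0.2 0 -0.05;0.15 0.534 -0.2 0 -0.05;0.15 0.534 -0.2 0 -0.05;0.15 0.534 -0.2 0 -0.05"

```text
time_s: 2.1
eef_pos: [0.3851, 0.2458, 0.2002]
eef_rot: [[0.941, 0.338, -0.0], [0.338, -0.941, -0.0], [-0.0, 0.0, -1.0]]
contact_force: [0.1, 0.3, -0.0]
grip_width: 0.0463
grasp_force: 0.0
```

```bash
cat > look.py <<'E'
import sys
from plant import telemetry, imaging
from h import *
# usage: look.py tag  sx sy  tx ty  w h k : save both views and a crop pair
tag=sys.argv[1]; sx,sy,tx,ty,w,h=map(int,sys.argv[2:8]); k=float(sys.argv[8]); o=[]
for n,x,y in(("scene",sx,sy),("top",tx,ty)):
    d=imaging.get_image(n); np.savez(f"pics/{n}{tag}.npz",**d)
    o.append(cv2.resize(d["frame"][y:y+h,x:x+w,::-1],None,fx=k,fy=k,interpolation=cv2.INTER_CUBIC))
cv2.imwrite(f"pics/v{tag}.png",np.hstack(o))
s=telemetry.get_state(); print(s["time_s"],s["eef_pos"],s["joints"])
E
python3 look.py 1 370 140 60 200 200 290 2
```

```text
Traceback (most recent call last):
  File "look.py", line 9, in <module>
    cv2.imwrite(f"pics/v{tag}.png",np.hstack(o))
                                   ~~~~~~~~~^^^
ValueError: all the input array dimensions except for the concatenation axis must match exactly, but along dimension 0, the array at index 0 has size 580 and the array at index 1 has size 560
```

```bash
python3 - <<'E'
from h import *
a=np.load("pics/scene1.npz")["frame"][100:340,400:600,::-1]; b=np.load("pics/top1.npz")["frame"][200:440,80:280,::-1]
cv2.imwrite("pics/v1.png",cv2.resize(np.hstack([a,b]),None,fx=2,fy=2,interpolation=2))
S=V(np.load("pics/scene1.npz"))
p=np.array([.385,.2458,.2])
for h in (0,.064,.1,.13,.16,.18,.2,.22,.26,.3): 
    q=S.proj(p+[0,0,h]); w=np.linalg.norm(S.proj(p+[0,0.05,h])-q); print(h,q.round(0),"50mm=px",w.round(1),"crop",((q-[400,100])*2).round(0))
E
```

```text
0 [491. 207.] 50mm=px 25.2 crop [181. 215.]
0.064 [502. 187.] 50mm=px 26.9 crop [203. 175.]
0.1 [508. 175.] 50mm=px 27.9 crop [217. 150.]
0.13 [514. 164.] 50mm=px 28.9 crop [229. 128.]
0.16 [521. 153.] 50mm=px 29.9 crop [242. 105.]
0.18 [525. 144.] 50mm=px 30.6 crop [251.  89.]
0.2 [530. 136.] 50mm=px 31.3 crop [260.  71.]
0.22 [535. 127.] 50mm=px 32.1 crop [270.  53.]
0.26 [546. 107.] 50mm=px 33.7 crop [291.  15.]
0.3 [557.  86.] 50mm=px 35.6 crop [315. -28.]
```

View pics/v1.png

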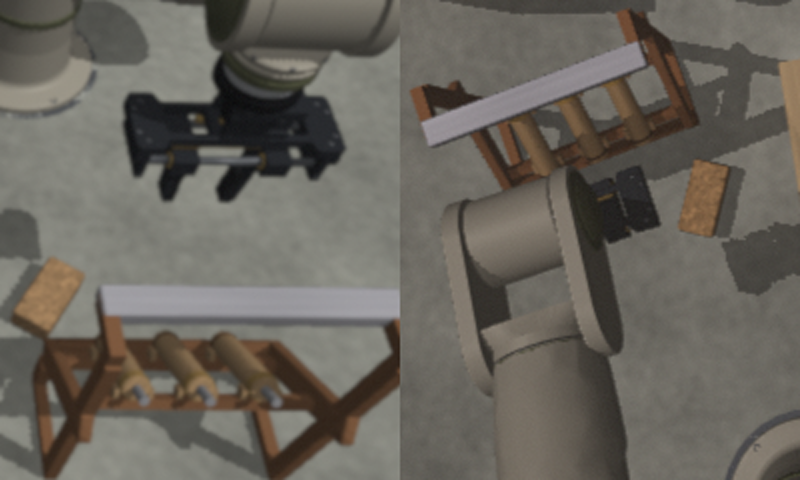

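Call:
apply_moves:
  commands: "0.103 0.043 -0.1 0 -0.05;0.103 0.043 -0.2 0 -0.05;0.103 0.043 -0.2 0 -0.05;0.125 0.051 -0.205 0 -0.05;0.150 0.060 -0.21 0 -0.05;0.160 0.064 -0.216 0 -0.05;0.17 0.0674 -0.216 0 -0.05;0.17 0.0674 -0.216 0 -0.05"

```text
time_s: 3.2
eef_pos: [0.4699, 0.2808, 0.0924]
eef_rot: [[0.941, 0.34, 0.0], [0.34, -0.941, 0.0], [0.0, 0.0, -1.0]]
contact_force: [-0.7, -0.4, 0.2]
grip_width: 0.0462
grasp_force: 0.0
```

```bash
python3 -c "
from plant import telemetry as t
s=t.get_state();print(s['eef_pos'],s['contact_force'],s['joint_torque'])"
```

```text
[0.46986575 0.2807881  0.09236826] [-0.73079809 -0.3774296   0.20903724] [-1.05419420e-01 -4.44434988e+01 -2.28724015e+01  1.37538832e-02
 -7.73027656e-02  3.41341902e-04]
```

Call:
apply_moves:
  commands: "0 0 -0.008 0 -0.05;0 0 -0.014 0 -0.05;0 0 -0.014 0 -0.05"

```text
time_s: 3.58
eef_pos: [0.4694, 0.2806, 0.0849]
eef_rot: [[0.941, 0.34, -0.001], [0.34, -0.941, -0.0], [-0.001, -0.0, -1.0]]
contact_force: [0.3, 0.1, 0.1]
grip_width: 0.046
grasp_force: 0.0
```

Call:
apply_moves:
  commands: "0 0 -0.006 0 -0.05;0 0 -0.006 0 0.4;0 0 -0.006 0 0.6;0 0 -0.006 0 0.6;0 0 -0.006 0 0.6"
  grip_force: 40

```text
time_s: 4.2
eef_pos: [0.4697, 0.2807, 0.0823]
eef_rot: [[0.941, 0.339, 0.0], [0.339, -0.941, 0.0], [0.0, -0.0, -1.0]]
contact_force: [0.9, -0.5, 1.0]
grip_width: 0.0175
grasp_force: 0.0
```

```bash
python3 look.py 2 400 215 85 210 160 110 2.5; python3 - <<'E'
from h import *
a=np.load("pics/scene2.npz")["frame"][215:315,400:600,::-1]; b=np.load("pics/top2.npz")["frame"][210:310,80:280,::-1]
cv2.imwrite("pics/v2b.png",cv2.resize(np.vstack([a,b]),None,fx=3,fy=3,interpolation=2))
E
```

```text
4.3 [0.46966792 0.28072744 0.08225261] [3.24541885e-01 4.86278513e-01 1.58724016e+00 3.00736648e-05
 1.06799124e+00 1.54896585e+00]
```

View pics/v2b.png

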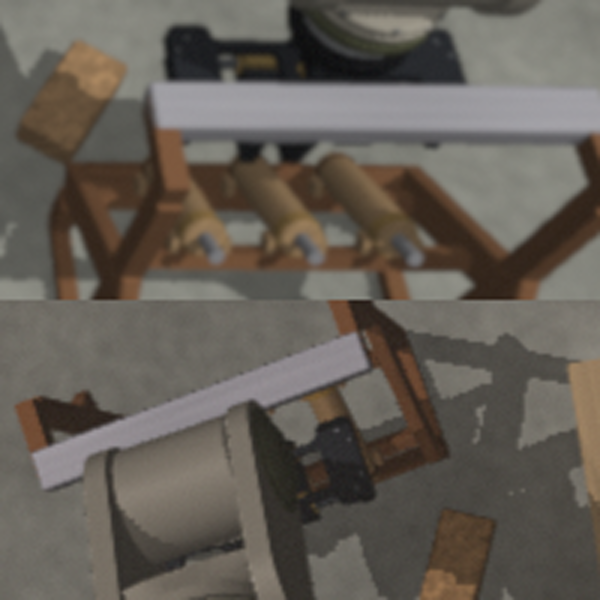

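```bash
python3 - <<'E'
from h import *
S=V(np.load("pics/scene0.npz"));T=V(np.load("pics/top0.npz"))
a=.347;X=np.array([np.cos(a),np.sin(a),0]);Y=np.array([-X[1],X[0],0]);m=np.array([.507,.294,0])
for s,t in [((481.3,267),(178,278.3)),((510,267),(157,287))]:
    x,e=tri(S,s,T,t); d=x-m; print("rim",x.round(3),round(e,4),(d@X).round(3),(d@Y).round(3))
# pin tips/cone ends under given heights
for p in [(470,297),(503.2,298),(536.2,298.8)]:
    x=S.z(p,.155); d=x-m; print("pin@.155",(d@X).round(3),(d@Y).round(3))
for n,p in [("now",(.4697,.2807,.0823))]: print(((S.proj(p)-[400,215])*3).round(0),((T.proj(p)-[80,210])*3+[0,300]).round(0))
# edge profile of brown grip along handle axis in top view: print HSV along the predicted axis
ax=X*.819+np.array([0,0,.574])
for n,W in(("scene",S),("top",T)):
    hsv=cv2.cvtColor(np.load(f"pics/{n}0.npz")["frame"],cv2.COLOR_RGB2HSV)
    for k in(0,1):
        c=m+[0,0,.115]+Y*.064*k
        print(n,k,[(r,hsv[tuple(np.round(W.proj(c+ax*r/1000+np.cross(ax,Y)*.0)[::-1]).astype(int))].tolist()) for r in range(-90,95,10)])
E
```

```text
rim [0.465 0.274 0.097] 0.0032 -0.046 -0.005
rim [0.443 0.331 0.097] 0.0011 -0.048 0.056
pin@.155 0.054 -0.065
pin@.155 0.056 -0.0
pin@.155 0.056 0.064
[248. 174.] [292. 500.]
scene 0 [(-90, [30, 14, 125]), (-80, [21, 44, 93]), (-70, [16, 98, 73]), (-60, [16, 96, 82]), (-50, [17, 98, 81]), (-40, [16, 95, 83]), (-30, [15, 98, 86]), (-20, [16, 96, 90]), (-10, [17, 100, 87]), (0, [16, 100, 92]), (10, [17, 98, 94]), (20, [18, 123, 83]), (30, [18, 114, 105]), (40, [17, 100, 140]), (50, [120, 3, 83]), (60, [135, 6, 88]), (70, [120, 7, 106]), (80, [170, 7, 115]), (90, [12, 95, 105])]
scene 1 [(-90, [34, 16, 128]), (-80, [24, 22, 115]), (-70, [16, 99, 72]), (-60, [16, 96, 82]), (-50, [16, 95, 83]), (-40, [16, 97, 84]), (-30, [16, 99, 85]), (-20, [17, 97, 87]), (-10, [17, 97, 89]), (0, [16, 96, 88]), (10, [16, 99, 85]), (20, [17, 111, 83]), (30, [18, 117, 85]), (40, [16, 95, 91]), (50, [0, 3, 74]), (60, [120, 7, 75]), (70, [120, 6, 85]), (80, [165, 5, 107]), (90, [20, 30, 102])]
top 0 [(-90, [26, 28, 74]), (-80, [21, 23, 77]), (-70, [17, 24, 75]), (-60, [14, 94, 79]), (-50, [15, 104, 83]), (-40, [15, 101, 81]), (-30, [14, 103, 82]), (-20, [15, 101, 83]), (-10, [16, 111, 101]), (0, [14, 109, 112]), (10, [15, 107, 110]), (20, [16, 112, 114]), (30, [15, 107, 110]), (40, [17, 113, 88]), (50, [155, 11, 144]), (60, [156, 9, 142]), (70, [145, 11, 143]), (80, [156, 9, 142]), (90, [18, 23, 109])]
top 1 [(-90, [19, 28, 73]), (-80, [23, 33, 69]), (-70, [30, 22, 70]), (-60, [14, 87, 100]), (-50, [16, 112, 100]), (-40, [15, 110, 100]), (-30, [15, 108, 102]), (-20, [14, 106, 106]), (-10, [15, 110, 102]), (0, [16, 109, 108]), (10, [15, 107, 114]), (20, [15, 106, 103]), (30, [14, 106, 91]), (40, [17, 101, 73]), (50, [156, 9, 141]), (60, [150, 9, 139]), (70, [160, 11, 143]), (80, [168, 10, 122]), (90, [24, 24, 108])]
```

```bash
python3 - <<'E'
from h import *
S=V(np.load("pics/scene1.npz")); f=np.load("pics/scene1.npz")["frame"]
p=np.array([.385,.2458,.2]); 
g=f.astype(int)
for r in range(118,160,2):
    print(r,' '.join('%02d'%(g[r,c].sum()//30) for c in range(496,576,2)))
d=S.T[:3,3]-p; d[2]=0; d/=np.linalg.norm(d)
for h in(.14,.16,.18,.19,.2,.21,.22,.24):
    for r in(.037,.045,.05):
        q=[S.proj(p+[0,0,h]+r*(np.cos(t)*d+np.sin(t)*np.cross([0,0,1],d))) for t in np.linspace(-1.5,1.5,61)]; q=np.array(q); i=q[:,1].argmax()
        print(h,r,"low",q[i].round(0),"x",q[:,0].min().round(0),q[:,0].max().round(0))
E
```

```text
118 13 13 13 13 07 03 03 03 03 04 05 06 07 07 07 07 07 06 06 06 06 06 06 06 06 06 07 06 07 07 07 07 07 07 07 07 07 07 07 07
120 13 13 13 13 09 05 04 04 04 05 05 06 06 06 06 06 06 05 05 05 05 05 06 05 06 06 06 06 06 06 06 06 06 06 06 06 06 06 06 06
122 13 14 14 13 12 07 05 05 05 05 05 05 05 05 06 05 05 05 05 05 05 05 05 05 05 05 05 05 05 05 05 05 05 05 05 05 05 05 05 05
124 13 13 13 13 13 11 07 06 05 05 05 05 05 06 08 08 08 08 07 07 07 07 07 07 07 06 06 06 06 06 06 06 06 06 05 06 06 05 05 05
126 13 13 13 13 13 13 12 08 04 04 05 07 06 07 08 08 09 09 09 09 09 09 09 09 09 09 09 09 08 08 08 08 08 08 08 11 12 09 06 05
128 13 13 13 13 13 13 11 04 03 04 04 06 07 06 07 06 08 09 09 09 09 09 09 09 09 09 09 09 09 09 09 09 09 08 09 12 13 13 11 10
130 14 14 13 13 13 12 07 02 03 03 04 04 07 08 06 06 09 11 12 13 12 12 13 12 12 13 12 12 12 11 10 09 08 08 11 12 12 13 13 13
132 13 13 13 13 13 11 04 02 04 03 04 04 04 06 07 07 06 08 10 12 13 13 14 14 14 14 14 14 14 14 14 12 09 12 13 13 13 13 13 13
134 13 13 13 13 13 09 02 01 04 05 03 04 04 04 05 07 07 07 07 07 09 10 12 13 12 10 13 14 14 13 11 09 11 13 13
[... 1776 characters left out ...]
 504.0 546.0
0.18 0.045 low [533. 164.] x 499.0 550.0
0.18 0.05 low [534. 166.] x 496.0 553.0
0.19 0.037 low [534. 156.] x 506.0 548.0
0.19 0.045 low [535. 159.] x 501.0 553.0
0.19 0.05 low [536. 162.] x 498.0 556.0
0.2 0.037 low [536. 152.] x 508.0 551.0
0.2 0.045 low [538. 155.] x 503.0 556.0
0.2 0.05 low [539. 157.] x 500.0 559.0
0.21 0.037 low [539. 147.] x 510.0 554.0
0.21 0.045 low [540. 151.] x 505.0 558.0
0.21 0.05 low [541. 153.] x 502.0 561.0
0.22 0.037 low [542. 143.] x 512.0 557.0
0.22 0.045 low [543. 146.] x 507.0 561.0
0.22 0.05 low [544. 149.] x 504.0 564.0
0.24 0.037 low [547. 133.] x 517.0 562.0
0.24 0.045 low [549. 137.] x 512.0 567.0
0.24 0.05 low [550. 139.] x 509.0 570.0
```

Call:
apply_moves:
  commands: "0 0 0.006 0 -0.05;0 0 0.006 0 -0.05;0.006 0.002 0.006 0 -0.05;0.0113 0.004 0.006 0 -0.05;0.0113 0.004 0.006 0 -0.05;0.0113 0.004 0.006 0 0.3;0.0113 0.004 0.006 0 0.5;0.0113 0.004 0.006 0 0.5;0.0113 0.004 0.006 0 0.5"

```text
time_s: 5.42
eef_pos: [0.4753, 0.2827, 0.0852]
eef_rot: [[0.941, 0.34, -0.0], [0.34, -0.941, 0.0], [-0.0, -0.0, -1.0]]
contact_force: [0.1, -0.2, 0.5]
grip_width: 0.022
grasp_force: 0.0
```

```bash
python3 - <<'E'
from plant import imaging
from h import *
d=imaging.get_image("scene"); np.savez("pics/scene3.npz",**d); f=d["frame"]; S=V(d)
a=np.load("pics/scene0.npz")["frame"]; b=np.load("pics/scene2.npz")["frame"]
st=[cv2.resize(i[250:310,460:525,::-1],None,fx=6,fy=6,interpolation=2) for i in(a,f)]
cv2.imwrite("pics/v3.png",np.hstack(st)); 
print("tcp crop",((S.proj([.4753,.2827,.0852])-[460,250])*6).round(0))
for n,w in(("2",b),("3",f)):
    D=np.abs(w.astype(int)-a).sum(2)>60; D[:262]=0; D=D[:, :]; ys,xs=np.nonzero(D[262:320,440:560]); print(n,len(ys),xs.min()+440 if len(xs) else 0,xs.max()+440 if len(xs) else 0, np.bincount(ys,minlength=58)[:58])
E
```

```text
tcp crop [142. 148.]
2 245 440 546 [42 53 37 31 29 25 21  7  0  0  0  0  0  0  0  0  0  0  0  0  0  0  0  0
  0  0  0  0  0  0  0  0  0  0  0  0  0  0  0  0  0  0  0  0  0  0  0  0
  0  0  0  0  0  0  0  0  0  0]
3 382 440 549 [64 69 67 58 37 30 27 15 13  2  0  0  0  0  0  0  0  0  0  0  0  0  0  0
  0  0  0  0  0  0  0  0  0  0  0  0  0  0  0  0  0  0  0  0  0  0  0  0
  0  0  0  0  0  0  0  0  0  0]
```

View pics/v3.png

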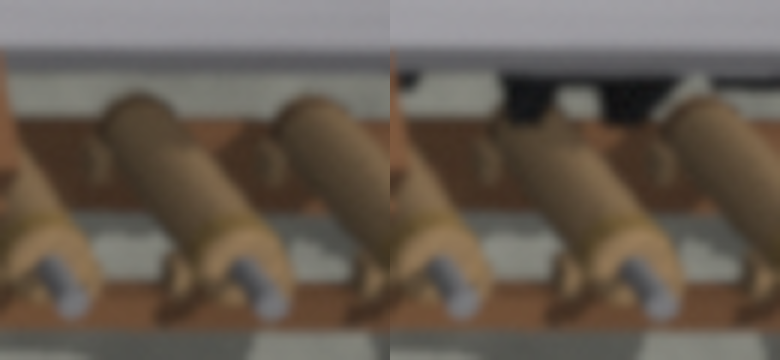

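```bash
python3 - <<'E'
from h import *
S=V(np.load("pics/scene1.npz"));T=V(np.load("pics/top1.npz"))
p=np.array([.3851,.2470,.2]);a=.347;X=np.array([np.cos(a),np.sin(a),0]);Y=np.array([-X[1],X[0],0])
for h in(.064,.13):
  for sx in(-1,1):
    for sy in(-1,1):
      q=p+X*.0375*sx+Y*.0935*sy+[0,0,h]
      print(h,sx,sy,"S",((S.proj(q)-[400,100])*2).round(0),"T",((T.proj(q)-[80,200])*2+[400,0]).round(0))
for h in(0,.0187):
  for sy in(-1,1): print("finger",h,sy,((S.proj(p+Y*.032*sy+[0,0,h])-[400,100])*2).round(0))
f=np.load("pics/scene1.npz")["frame"]; m=(f.max(2)<45).astype(np.uint8); m[:145]=0;m[210:]=0;m[:,:450]=0
n,l,st,c=cv2.connectedComponentsWithStats(m)
i=st[1:,4].argmax()+1; cs,_=cv2.findContours((l==i).astype(np.uint8),0,1); print(st[i]); print(((cv2.approxPolyDP(cs[0],2,True)[:,0]-[400,100])*2).tolist())
E
```

```text
0.064 -1 -1 S [104. 145.] T [672. 225.]
0.064 -1 1 S [290. 148.] T [516. 283.]
0.064 1 -1 S [115. 204.] T [650. 163.]
0.064 1 1 S [310. 207.] T [496. 220.]
0.13 -1 -1 S [122.  97.] T [661. 227.]
0.13 -1 1 S [320. 101.] T [496. 289.]
0.13 1 -1 S [135. 158.] T [638. 161.]
0.13 1 1 S [344. 162.] T [475. 222.]
finger 0 -1 [152. 215.]
finger 0 1 [213. 216.]
finger 0.0187 -1 [158. 203.]
finger 0.0187 1 [220. 204.]
[ 463  145  107   44 2333]
[[126, 102], [134, 172], [150, 152], [192, 152], [174, 150], [174, 144], [244, 144], [244, 154], [266, 154], [260, 172], [284, 172], [288, 164], [272, 162], [266, 154], [280, 154], [288, 144], [296, 144], [302, 156], [314, 160], [306, 166], [310, 176], [338, 154], [318, 148], [320, 144], [310, 138], [286, 138], [288, 126], [294, 134], [308, 134], [308, 114], [294, 108], [300, 90], [274, 100], [220, 90], [208, 106], [158, 104], [142, 94]]
```

Call:
apply_moves:
  commands: "0 0 0 0 -0.05;0 0 0 0 -0.05;0 0 -0.008 0 -0.05;0 0 -0.014 0 -0.05;0 0 -0.018 0 -0.05;0 0 -0.018 0 -0.05;0 0 -0.018 0 0.3;0 0 -0.018 0 0.5;0 0 -0.018 0 0.5;0 0 -0.018 0 0.5"

```text
time_s: 6.72
eef_pos: [0.4753, 0.2827, 0.0763]
eef_rot: [[0.941, 0.34, 0.0], [0.34, -0.941, -0.0], [0.0, 0.0, -1.0]]
contact_force: [-0.3, -0.1, 1.6]
grip_width: 0.0218
grasp_force: 0.0
```

```bash
python3 - <<'E'
from plant import imaging
from h import *
d=imaging.get_image("scene"); np.savez("pics/scene4.npz",**d); S=V(d)
p=np.array([.4753,.2827,.0852]);a=.347;X=np.array([np.cos(a),np.sin(a),0]);Y=np.array([-X[1],X[0],0])
for h in(0,.01,.02,.03):
  print(h,[((S.proj(p+Y*y+X*.009+[0,0,h])-[460,250])*6).round(0).tolist() for y in(-.0285,-.011,.011,.0285)])
g=[np.load(f"pics/scene{i}.npz")["frame"].astype(int).sum(2)//30 for i in(3,4)]
for q in g:
    print()
    for r in range(262,280): print(r,' '.join('%02d'%v for v in q[r,474:512]))
E
```

```text
0 [[68.0, 169.0], [116.0, 170.0], [176.0, 171.0], [224.0, 171.0]]
0.01 [[76.0, 156.0], [125.0, 157.0], [186.0, 158.0], [234.0, 158.0]]
0.02 [[85.0, 143.0], [133.0, 144.0], [195.0, 144.0], [244.0, 145.0]]
0.03 [[93.0, 129.0], [142.0, 130.0], [205.0, 131.0], [254.0, 132.0]]

262 11 11 11 09 07 05 05 05 05 05 06 06 06 06 06 06 06 06 06 06 06 06 06 06 06 06 06 06 06 06 06 06 06 07 08 09 10 10
263 12 12 12 10 06 03 03 03 03 03 03 03 03 03 04 04 04 04 04 04 04 03 03 03 03 03 03 03 03 03 03 03 03 05 07 10 11 11
264 13 12 12 10 07 04 02 02 02 02 02 02 02 03 05 07 07 07 07 06 04 02 02 02 02 02 02 01 02 02 02 02 03 06 09 11 11 11
265 12 12 12 11 08 04 02 02 02 02 02 02 02 05 08 10 10 10 10 09 06 03 01 01 02 02 01 02 02 02 02 03 05 08 10 11 10 10
266 13 12 12 11 08 04 02 02 02 02 02 02 03 06 09 11 12 12 11 10 08 04 02 02 01 01 02 02 02 02 03 05 07 09 09 09 08 08
267 12 12 11 09 07 03 02 02 02 02 02 02 03 06 09 11 12 12 12 11 09 05 02 01 01 01 02 02 02 03 05 07 08 08 07 06 06 07
268 11 11 10 07 05 03 02 02 02 02 02 03 04 06 08 10 11 11 11 11 09 05 02 01 02 02 02 02 02 05 07 08 07 06 05 05 06 07

[... 2722 characters left out ...]
06 06 06 05 05 05 05 06 06 06 07 07 07 07 07 07 08 08 07 07 06 06 05 04 05 05 05 05 05 06 06 06 05 05 05 05 06
275 05 06 06 06 05 05 05 05 06 06 06 06 07 07 08 08 08 09 09 09 08 07 05 05 05 05 05 05 05 05 06 06 06 05 05 05 05 06
276 05 06 06 06 06 05 05 05 05 06 06 06 07 07 08 08 09 09 10 09 09 07 06 05 05 05 05 05 05 05 05 06 06 06 05 05 05 05
277 05 06 06 06 05 05 05 05 05 06 06 06 07 07 07 08 08 09 09 10 10 09 07 05 05 05 05 05 05 05 05 06 06 06 05 05 05 05
278 05 06 06 06 06 05 04 05 05 05 06 06 06 07 07 07 08 09 09 10 10 09 08 06 05 05 05 05 05 05 05 06 06 06 05 04 05 05
279 05 06 06 06 05 05 05 04 05 05 05 06 06 06 07 07 08 08 09 09 10 10 09 08 06 05 05 05 05 05 05 06 06 06 05 05 04 05
```

Call:
apply_moves:
  commands: "-0.0113 -0.004 0 0 -0.05;-0.0113 -0.004 0 0 -0.05;-0.0113 -0.004 -0.02 0 -0.05;-0.0113 -0.004 -0.03 0 -0.05;-0.0113 -0.004 -0.036 0 -0.05;-0.0113 -0.004 -0.036 0 -0.05"

```text
time_s: 7.52
eef_pos: [0.4696, 0.2807, 0.058]
eef_rot: [[0.941, 0.34, -0.0], [0.34, -0.941, -0.0], [-0.0, -0.0, -1.0]]
contact_force: [0.2, 1.1, 0.8]
grip_width: 0.0468
grasp_force: 0.0
```

Call:
apply_moves:
  commands: "0 0 -0.008 0 -0.05;0 0 -0.014 0 -0.05;0 0 -0.02 0 -0.05;0 0 -0.02 0 0.3;0 0 -0.02 0 0.5;0 0 -0.02 0 0.5;0 0 -0.02 0 0.5"

```text
time_s: 8.4
eef_pos: [0.4706, 0.2792, 0.0487]
eef_rot: [[0.941, 0.339, 0.002], [0.339, -0.941, -0.002], [0.001, 0.003, -1.0]]
contact_force: [2.3, -10.4, 5.1]
grip_width: 0.0377
grasp_force: 40.5
```

Call:
apply_moves:
  commands: "0 0 0 0 -0.05;0 0 0.012 0 -0.05;0 0 0.014 0 -0.05;0 0 0.014 0 0.3;0 0 0.014 0 0.5;0 0 0.014 0 0.5;0 0 0.014 0 0.5"

```text
time_s: 9.28
eef_pos: [0.4694, 0.2801, 0.0555]
eef_rot: [[0.941, 0.34, -0.001], [0.34, -0.941, -0.001], [-0.001, 0.001, -1.0]]
contact_force: [-3.4, -5.5, 5.7]
grip_width: 0.0261
grasp_force: 40.8
```

Call:
apply_moves:
  commands: "0 0 0 0 -0.05;0 0 -0.006 0 -0.05;0 -0.002 -0.007 0 -0.05;0 -0.002 -0.007 0 0.3;0 -0.002 -0.007 0 0.5;0 -0.002 -0.007 0 0.5;0 -0.002 -0.007 0 0.5"
  grip_force: 50

```text
time_s: 10.15
eef_pos: [0.4698, 0.2791, 0.0515]
eef_rot: [[0.941, 0.339, -0.0], [0.339, -0.941, -0.001], [-0.0, 0.001, -1.0]]
contact_force: [1.8, -5.5, -1.1]
grip_width: 0.0335
grasp_force: 50.0
```

Call:
apply_moves:
  commands: "0 0 0 0 -0.05;0.002 -0.005 0.005 0 -0.05;0.002 -0.005 0.005 0 -0.05;0.002 -0.005 0.005 0 0.3;0.002 -0.005 0.005 0 0.5;0.002 -0.005 0.005 0 0.5;0.002 -0.005 0.005 0 0.5"

```text
time_s: 11.02
eef_pos: [0.4698, 0.2776, 0.0549]
eef_rot: [[0.94, 0.34, -0.001], [0.34, -0.94, 0.0], [-0.001, -0.001, -1.0]]
contact_force: [-6.8, 0.3, 9.3]
grip_width: 0.0261
grasp_force: 51.5
```

Call:
apply_moves:
  commands: "-0.006 -0.002 0.009 0 0.5;-0.012 -0.004 0.018 0 0.5;-0.022 -0.008 0.032 0 0.5;-0.032 -0.012 0.048 0 0.5;-0.032 -0.012 0.048 0 0.5"

```text
time_s: 11.65
eef_pos: [0.4546, 0.2712, 0.079]
eef_rot: [[0.941, 0.34, 0.001], [0.34, -0.941, 0.0], [0.001, 0.0, -1.0]]
contact_force: [-0.5, 0.1, -1.2]
grip_width: 0.0264
grasp_force: 50.0
```

```bash
python3 - <<'E'
from plant import imaging
from h import *
d=imaging.get_image("scene"); np.savez("pics/scene5.npz",**d); a=np.load("pics/scene0.npz")["frame"].astype(int)
D=np.abs(d["frame"]-a).sum(2)>60; ys,xs=np.nonzero(D[268:315,440:560]); print(len(ys),ys.max()+268,xs.min()+440,xs.max()+440,np.bincount(ys))
E
```

```text
458 303 440 509 [24 14  0  3  6  7 10 15 17 19 23 24 24 27 18 18 15  4  9 11 14 21 18 17
 18 13  8  6  4  3  7 10 10 10  9  2]
```

Call:
apply_moves:
  commands: "-0.12 -0.043 0.06 0 0.5;-0.226 -0.082 0.08 0 0.5;-0.24 -0.15 0.2 0 0.5;-0.24 -0.25 0.32 -0.02 0.5;-0.2 -0.36 0.4 -0.04 0.5;-0.15 -0.48 0.4 -0.0644 0.5;-0.1 -0.59 0.4 -0.0644 0.5;-0.05 -0.7 0.4 -0.0644 0.5;-0.02 -0.8 0.4 -0.0644 0.5;-0.0098 -0.8658 0.382 -0.0644 0.5;-0.0098 -0.8658 0.382 -0.0644 0.5"
  grip_force: 60

```text
time_s: 13.08
eef_pos: [0.4495, -0.164, 0.2677]
eef_rot: [[0.99, 0.14, -0.002], [0.14, -0.99, 0.001], [-0.002, -0.002, -1.0]]
contact_force: [0.3, 0.1, -1.4]
grip_width: 0.0259
grasp_force: 60.0
```

```bash
python3 - <<'E'
from plant import imaging,telemetry
from h import *
o=[]
for n,x,y in(("scene",225,100),("top",262,180)):
    d=imaging.get_image(n); np.savez(f"pics/{n}6.npz",**d); o.append(cv2.resize(d["frame"][y:y+180,x:x+130,::-1],None,fx=3,fy=3,interpolation=2))
cv2.imwrite("pics/v6.png",np.hstack(o)); s=telemetry.get_state();print(s["eef_pos"],s["contact_force"],s["grip_width"],s["grasp_force"])
S=V(np.load("pics/scene6.npz"));print(((S.proj(s["eef_pos"]+np.array([0,0,.0335]))-[225,100])*3).round(0))
E
```

```text
[ 0.44960775 -0.16150347  0.26894491] [ 0.39581003 -0.29737078 -2.02856472] 0.02575761976644542 59.97081220149994
[213. 123.]
```

View pics/v6.png

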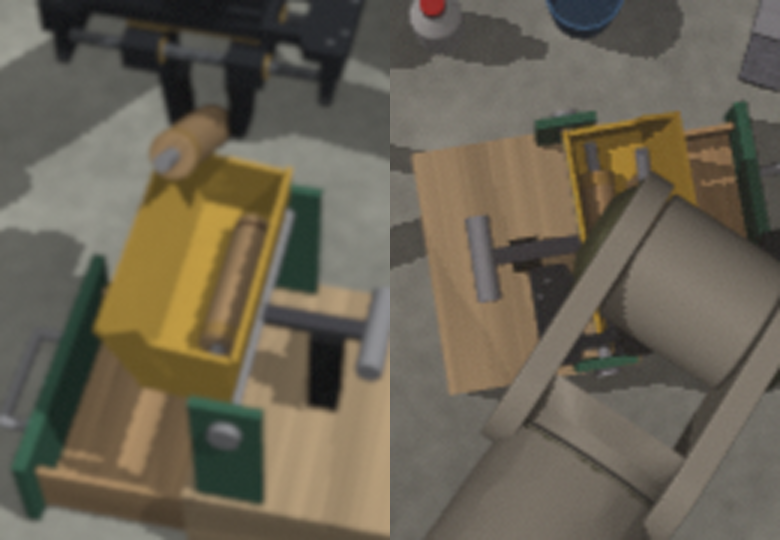

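Call:
apply_moves:
  commands: "0 0 -0.06 0 0.5;0 0 -0.12 0 0.5;0 0 -0.15 0 0.5;0 0 -0.158 0 0.5;0 0 -0.158 0 0.5"

```text
time_s: 13.8
eef_pos: [0.4501, -0.1616, 0.191]
eef_rot: [[0.99, 0.144, 0.001], [0.144, -0.99, -0.001], [0.001, 0.001, -1.0]]
contact_force: [-0.3, 0.6, -1.6]
grip_width: 0.0262
grasp_force: 60.0
```

Call:
apply_moves:
  commands: "0 0 0 0 0.5;0 0 0 0 0.5;0 0 0 0 0.5"
  grip_force: 3

```text
time_s: 14.18
eef_pos: [0.4499, -0.1618, 0.1905]
eef_rot: [[0.99, 0.143, 0.001], [0.143, -0.99, -0.0], [0.001, 0.0, -1.0]]
contact_force: [-0.2, -0.3, -1.0]
grip_width: 0.0277
grasp_force: 3.0
```

Call:
apply_moves:
  commands: "0 0 0 0 0.25;0 0 0.01 0 0.25;0 0 0.06 0 0.2;0 0 0.14 0 0;0 0.0 0.22 0 -0.05;0 0.04 0.24 0 -0.05;0 0.1 0.24 0 -0.05;0 0.2 0.24 0 -0.05"
  grip_force: 40

```text
time_s: 15.18
eef_pos: [0.4493, -0.0603, 0.3093]
eef_rot: [[0.99, 0.142, -0.001], [0.142, -0.99, 0.001], [-0.001, -0.001, -1.0]]
contact_force: [0.4, -0.0, 0.3]
grip_width: 0.0464
grasp_force: 0.0
```

```bash
cat > st.py <<'E'
# bucket state: counterweight roller (bright grey) and handles (brown) seen in both views
from plant import imaging,telemetry
from h import *
import sys
for n in("scene","top"):
    d=imaging.get_image(n); np.savez(f"pics/{n}_{sys.argv[1]}.npz",**d); W=V(d)
    hsv=cv2.cvtColor(d["frame"],cv2.COLOR_RGB2HSV)
    y=((hsv[...,0]>20)&(hsv[...,0]<30)&(hsv[...,1]>140)&(hsv[...,2]>60)).astype(np.uint8)
    x0,y0,w,h=cv2.boundingRect(y); print(n,"yellow",x0,y0,w,h,int(y.sum()))
    sl=W.proj([.489,-.028,.195]); r,c=int(sl[1]),int(sl[0]); print(" cw px",c,r,d["frame"][r,c-2:c+3].mean(0).round())
print(telemetry.get_state()["time_s"])
E
python3 st.py a; python3 - <<'E'
from h import *
for n in("scene","top"):
    hsv=cv2.cvtColor(np.load(f"pics/{n}0.npz")["frame"],cv2.COLOR_RGB2HSV)
    y=((hsv[...,0]>20)&(hsv[...,0]<30)&(hsv[...,1]>140)&(hsv[...,2]>60)).astype(np.uint8); print(n,cv2.boundingRect(y),y.sum())
E
```

```text
scene yellow 259 163 58 83 2608
 cw px 350 208 [158. 137. 108.]
top yellow 324 222 39 70 851
 cw px 292 265 [121. 112. 101.]
15.275
scene (256, 147, 66, 86) 3065
top (319, 220, 50, 75) 546
```

Call:
apply_moves:
  commands: "-0.08 0.1 0.02 0.03 -0.05;-0.18 0.2 0.02 0.0644 -0.05;-0.18 0.32 0.02 0.0644 -0.05;-0.18 0.42 0.0 0.0644 -0.05;-0.18 0.52 0.0 0.0644 -0.05;-0.18 0.52 0.0 0.0644 -0.05;-0.18 0.52 0.0 0.0644 -0.05;-0.18 0.52 0.0 0.0644 -0.05"

```text
time_s: 16.27
eef_pos: [0.3599, 0.1974, 0.3101]
eef_rot: [[0.941, 0.338, -0.0], [0.338, -0.941, -0.0], [-0.0, 0.0, -1.0]]
contact_force: [0.6, 0.2, 0.5]
grip_width: 0.0466
grasp_force: 0.0
```

```bash
python3 st.py b; python3 - <<'E'
from h import *
f=np.load("pics/scene_b.npz")["frame"][135:305,225:390,::-1];g=np.load("pics/top_b.npz")["frame"][190:360,262:427,::-1]
cv2.imwrite("pics/vb.png",cv2.resize(np.hstack([f,g]),None,fx=2.4,fy=2.4,interpolation=2))
E
```

```text
scene yellow 268 168 42 84 1721
 cw px 350 208 [154. 134. 106.]
top yellow 324 223 33 71 1241
 cw px 292 265 [141. 118.  90.]
16.375
```

```bash
cat > tip.py <<'E'
# saturation at the roller's expected place for tip angles 0..1.5 (low and uniform = roller there)
import sys
from plant import imaging,telemetry
from h import *
o=np.array([.5015,-.1136,.185]); y=np.array([-.1445,.9895,0]); x=np.array([.9895,.1445,0])
D={n:imaging.get_image(n) for n in("scene","top")}
for n,d in D.items():
    np.savez(f"pics/{n}_{sys.argv[1]}.npz",**d); W=V(d); hsv=cv2.cvtColor(d["frame"],cv2.COLOR_RGB2HSV); r=[]
    for t in np.arange(0,1.6,.125):
        c=o+.085*(np.cos(t)*y+np.sin(t)*np.array([0,0,1])); v=[]
        for s in(-.028,-.02,.02,.028):
            q=W.proj(c+x*s).round().astype(int); v.append(hsv[q[1],q[0]])
        v=np.array(v); r.append((float(t.round(2)),int(v[:,1].max()),int(v[:,2].mean())))
    print(n,r)
print(telemetry.get_state()["time_s"])
E
python3 tip.py c
```

```text
scene [(0.0, 82, 153), (0.12, 81, 145), (0.25, 81, 121), (0.38, 82, 117), (0.5, 83, 117), (0.62, 82, 108), (0.75, 82, 129), (0.88, 79, 120), (1.0, 49, 76), (1.12, 97, 55), (1.25, 99, 54), (1.38, 11, 109), (1.5, 9, 124)]
top [(0.0, 93, 139), (0.12, 94, 139), (0.25, 98, 135), (0.38, 94, 131), (0.5, 95, 132), (0.62, 95, 132), (0.75, 95, 136), (0.88, 96, 140), (1.0, 96, 133), (1.12, 96, 132), (1.25, 97, 118), (1.38, 54, 103), (1.5, 13, 114)]
16.475
```

Call:
apply_moves:
  commands: "0.05 -0.12 0 0.06 0.5;0.1 -0.24 0 0.12 1;0.15 -0.36 0 0.18 1;0.2 -0.48 0 0.24 1;0.25 -0.6 0 0.3 1;0.296 -0.713 0 0.36 1;0.296 -0.713 0 0.4356 1;0.296 -0.713 0 0.4356 1;0.296 -0.713 -0.09 0.4356 1;0.296 -0.713 -0.177 0.4356 1;0.296 -0.713 -0.177 0.4356 1"
  grip_force: 20

```text
time_s: 17.85
eef_pos: [0.5065, -0.1579, 0.2196]
eef_rot: [[-0.143, 0.99, -0.005], [0.99, 0.143, 0.003], [0.003, -0.004, -1.0]]
contact_force: [-0.1, 0.7, -0.1]
grip_width: 0.0007
grasp_force: 0.0
```

Call:
apply_moves:
  commands: "-0.006 0.04 0 0 1;-0.009 0.063 -0.004 0 1;-0.013 0.087 -0.008 0 1;-0.016 0.113 -0.014 0 1;-0.019 0.131 -0.022 0 1;-0.021 0.146 -0.03 0 1;-0.024 0.162 -0.04 0 1;-0.026 0.176 -0.054 0 1;-0.028 0.19 -0.07 0 1;-0.028 0.19 -0.07 0 1"

```text
time_s: 19.1
eef_pos: [0.4934, -0.0626, 0.186]
eef_rot: [[-0.144, 0.99, -0.001], [0.99, 0.144, 0.001], [0.001, -0.001, -1.0]]
contact_force: [0.8, -0.3, 0.6]
grip_width: 0.0004
grasp_force: 0.0
```

```bash
python3 tip.py d
```

```text
scene [(0.0, 82, 143), (0.12, 69, 124), (0.25, 8, 124), (0.38, 10, 107), (0.5, 89, 50), (0.62, 99, 59), (0.75, 33, 45), (0.88, 52, 44), (1.0, 33, 42), (1.12, 34, 41), (1.25, 117, 58), (1.38, 31, 39), (1.5, 159, 74)]
top [(0.0, 43, 91), (0.12, 41, 91), (0.25, 41, 94), (0.38, 43, 98), (0.5, 46, 106), (0.62, 43, 110), (0.75, 41, 115), (0.88, 42, 118), (1.0, 43, 119), (1.12, 45, 119), (1.25, 45, 120), (1.38, 44, 109), (1.5, 44, 115)]
19.2
```

Call:
apply_moves:
  commands: "0 0 0.12 0 1;0 0 0.24 0 1;0 -0.02 0.28 0 1;0.02 -0.14 0.28 0 1;0.04 -0.26 0.28 0 1;0.055 -0.38 0.28 0 1;0.07 -0.5 0.28 0 1;0.087 -0.596 0.28 0 1;0.087 -0.596 0.16 0 1;0.087 -0.596 0.04 0 1;0.087 -0.596 -0.08 0 1;0.087 -0.596 -0.133 0 1"

```text
time_s: 20.7
eef_pos: [0.5361, -0.3605, 0.1167]
eef_rot: [[-0.143, 0.99, -0.003], [0.99, 0.143, 0.003], [0.004, -0.003, -1.0]]
contact_force: [1.0, -0.4, 0.5]
grip_width: 0.0004
grasp_force: 0.0
```

```bash
python3 tip.py e; python3 - <<'E'
from h import *
from plant import telemetry
p=np.array(telemetry.get_state()["eef_pos"]); print(p)
x=np.array([.9895,.1445,0]);y=np.array([-.1445,.9895,0])
d=np.load("pics/scene_e.npz");S=V(d);f=d["frame"]; t=np.load("pics/top_e.npz")["frame"]
for h in np.arange(0,.08,.006):
    r=[]
    for s in(-.012,0,.012):
        q=S.proj(p+x*s+x*0+[0,0,h]).round().astype(int); r.append(int(f[q[1],q[0]].max()))
    print(round(h,3),q,r)
o=[cv2.resize(f[135:305,205:395,::-1],None,fx=2.1,fy=2.1,interpolation=2),cv2.resize(t[190:360,260:450,::-1],None,fx=2.1,fy=2.1,interpolation=2)]
cv2.imwrite("pics/ve.png",np.hstack(o))
E
```

```text
scene [(0.0, 7, 130), (0.12, 7, 136), (0.25, 14, 115), (0.38, 16, 101), (0.5, 56, 112), (0.62, 82, 128), (0.75, 82, 157), (0.88, 80, 149), (1.0, 52, 104), (1.12, 98, 58), (1.25, 100, 56), (1.38, 78, 112), (1.5, 163, 113)]
top [(0.0, 9, 113), (0.12, 9, 114), (0.25, 13, 103), (0.38, 34, 82), (0.5, 96, 126), (0.62, 95, 135), (0.75, 95, 138), (0.88, 95, 143), (1.0, 100, 136), (1.12, 98, 124), (1.25, 97, 120), (1.38, 95, 119), (1.5, 174, 146)]
20.8
[ 0.5360983  -0.36049467  0.11722083]
0.0 [204 207] [152, 148, 150]
0.006 [203 205] [147, 150, 146]
0.012 [203 204] [108, 149, 146]
0.018 [202 202] [89, 139, 147]
0.024 [202 200] [32, 69, 149]
0.03 [201 199] [28, 30, 150]
0.036 [200 197] [29, 28, 130]
0.042 [200 195] [26, 32, 50]
0.048 [199 193] [40, 29, 28]
0.054 [198 192] [67, 31, 31]
0.06 [198 190] [74, 46, 44]
0.066 [197 188] [65, 75, 76]
0.072 [197 186] [46, 87, 82]
0.078 [196 185] [47, 86, 72]
```

View pics/ve.png

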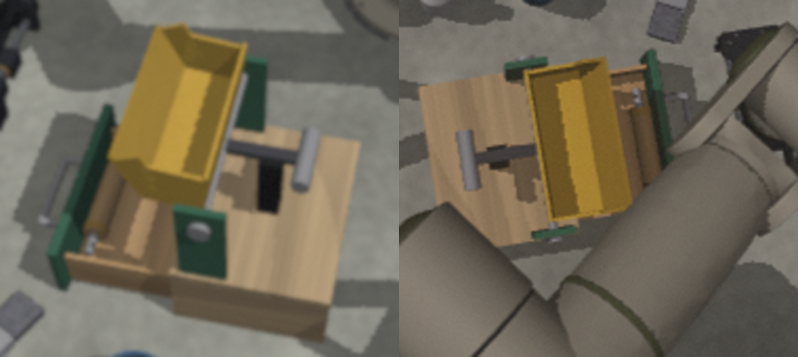

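Call:
apply_moves:
  commands: "0.009 -0.062 0 -0.06 -1;0.009 -0.062 0 -0.12 -1;0.009 -0.062 0 -0.18 -1;0.009 -0.062 0 -0.24 -1;0.009 -0.062 0 -0.3 -1;0.009 -0.062 0 -0.36 -1;0.009 -0.062 0 -0.42 -1;0.009 -0.062 0 -0.48 -1;0.009 -0.062 0 -0.5 -1;0.009 -0.062 -0.12 -0.5 -1;0.009 -0.062 -0.2 -0.5 -1;0.009 -0.062 -0.224 -0.5 -1"
  grip_force: 40

```text
time_s: 22.3
eef_pos: [0.5415, -0.3922, 0.0076]
eef_rot: [[0.99, 0.143, -0.001], [0.143, -0.99, 0.001], [-0.001, -0.001, -1.0]]
contact_force: [-0.1, -0.4, 1.1]
grip_width: 0.088
grasp_force: 0.0
```

Call:
apply_moves:
  commands: "-0.003 0.02 0 0 -1;-0.006 0.04 0 0 -1;-0.009 0.059 0 0 -1;-0.012 0.079 0 0 -1;-0.0145 0.099 0 0 -1;-0.017 0.119 0 0 -1;-0.02 0.139 0 0 -1;-0.023 0.158 0 0 -1;-0.026 0.178 0 0 -1;-0.029 0.198 0 0 -1"

```text
time_s: 23.55
eef_pos: [0.5271, -0.2925, 0.0081]
eef_rot: [[0.99, 0.144, -0.0], [0.144, -0.99, 0.0], [-0.0, -0.0, -1.0]]
contact_force: [-0.3, -2.0, 0.7]
grip_width: 0.0882
grasp_force: 0.8
```

```bash
cat > dr.py <<'E'
# drawer panel: green top edge in both views, expressed in the stand frame (z=.086)
from plant import imaging,telemetry
from h import *
import sys
o=np.array([.4943,-.0641,0]);x=np.array([.9895,.1445,0]);y=np.array([-.1445,.9895,0])
for n in("scene","top"):
    d=imaging.get_image(n); np.savez(f"pics/{n}_{sys.argv[1]}.npz",**d); W=V(d); hsv=cv2.cvtColor(d["frame"],cv2.COLOR_RGB2HSV)
    g=((hsv[...,0]>60)&(hsv[...,0]<95)&(hsv[...,1]>120))
    for s in(-.1,-.06,.0,.06,.09,.1):
        ys=np.arange(-.26,-.06,.002); v=[g[tuple(W.proj(o+x*s+y*t+[0,0,.086]).round().astype(int)[::-1])] for t in ys]
        k=ys[np.array(v)]; print(n,s,(k.min().round(3),k.max().round(3),len(k)) if len(k) else None)
print(telemetry.get_state()["eef_pos"])
E
python3 dr.py f
```

```text
scene -0.1 None
scene -0.06 None
scene 0.0 None
scene 0.06 None
scene 0.09 None
scene 0.1 None
top -0.1 None
top -0.06 None
top 0.0 None
top 0.06 None
top 0.09 None
top 0.1 None
[ 0.5270092  -0.29180738  0.00802453]
```

Call:
apply_moves:
  commands: "-0.0012 0.008 0 0 -1;-0.0024 0.016 0 0 -1;-0.0035 0.024 0 0 -1;-0.0046 0.032 0 0 -1;-0.0058 0.04 0 0 -1;-0.007 0.048 0 0 -1"

```text
time_s: 24.4
eef_pos: [0.5236, -0.2689, 0.0082]
eef_rot: [[0.99, 0.144, -0.0], [0.144, -0.99, 0.0], [-0.0, -0.0, -1.0]]
contact_force: [-0.8, -1.7, -0.7]
grip_width: 0.0885
grasp_force: 0.6
```

Call:
apply_moves:
  commands: "-0.0007 0.005 0 0 -1;-0.0014 0.01 0 0 -1;-0.0021 0.015 0 0 -1;-0.0021 0.015 0 0 -1"

```text
time_s: 24.9
eef_pos: [0.5228, -0.2614, 0.0082]
eef_rot: [[0.99, 0.144, 0.0], [0.144, -0.99, 0.0], [0.0, -0.0, -1.0]]
contact_force: [0.1, -0.2, 0.5]
grip_width: 0.088
grasp_force: 0.0
```

Call:
apply_moves:
  commands: "-0.0006 0.004 0 0 -1;-0.0012 0.008 0 0 -1;-0.0018 0.012 0 0 -1"

```text
time_s: 25.28
eef_pos: [0.5219, -0.2558, 0.0084]
eef_rot: [[0.99, 0.143, 0.0], [0.143, -0.99, -0.0], [0.0, 0.0, -1.0]]
contact_force: [0.4, -1.6, -0.6]
grip_width: 0.0888
grasp_force: 0.5
```

Call:
apply_moves:
  commands: "-0.0006 0.004 0 0 -1;-0.0012 0.008 0 0 -1;-0.0018 0.012 0 0 -1"

```text
time_s: 25.65
eef_pos: [0.5226, -0.2528, 0.0107]
eef_rot: [[0.99, 0.141, 0.006], [0.141, -0.99, -0.004], [0.005, 0.005, -1.0]]
contact_force: [-0.7, -5.8, -2.1]
grip_width: 0.0884
grasp_force: 1.9
```

```bash
python3 - <<'E'
from h import *
from plant import imaging
S0=np.load("pics/scene0.npz"); d=imaging.get_image("scene"); np.savez("pics/scene_g.npz",**d); W=V(d)
hsv=cv2.cvtColor(d["frame"],cv2.COLOR_RGB2HSV); h0=cv2.cvtColor(S0["frame"],cv2.COLOR_RGB2HSV)
o=np.array([.4943,-.0641,0]);x=np.array([.9895,.1445,0]);y=np.array([-.1445,.9895,0])
print("bracket hsv",h0[250,300],"panel hsv",h0[235,246])
for n,H in(("0",h0),("g",hsv)):
  for s in(-.09,-.05,.05,.085,.095):
    r=[]
    for t in np.arange(-.25,-.06,.006):
        q=W.proj(o+x*s+y*t+[0,0,.086]).round().astype(int); r.append("%d/%d"%tuple(H[q[1],q[0]][:2]))
    print(n,s,' '.join(r))
E
```

```text
bracket hsv [76 57 58] panel hsv [76 87 38]
0 -0.09 36/18 34/15 34/16 30/16 30/15 33/17 63/28 77/98 74/58 37/21 21/140 21/165 21/162 21/161 21/164 21/165 21/163 21/164 21/164 21/164 21/163 21/165 21/164 22/162 18/113 16/99 16/102 16/99 17/103 21/163 20/116 16/22
0 -0.05 35/17 30/14 30/14 35/17 30/14 36/15 67/31 75/92 76/89 73/78 22/162 21/162 21/162 22/162 21/164 21/164 21/164 21/162 21/164 21/164 21/163 21/164 21/164 21/161 19/134 18/126 18/129 19/130 19/132 21/163 21/131 15/12
0 0.05 30/14 30/17 30/6 90/3 30/15 36/14 66/32 77/105 74/83 76/90 77/96 60/49 16/95 16/101 17/99 17/99 17/99 16/100 16/99 16/101 17/102 17/102 16/98 17/97 16/99 17/99 19/90 60/51 78/81 90/7 105/7 120/10
0 0.085 30/15 30/13 30/13 30/14 30/14 35/17 71/49 75/100 76/99 75/94 76/94 69/70 16/100 16/101 16/101 17/101 16/102 16/100 17/99 16/101 17/100 17/101 16/100 17/101 17/100 17/98 16/98 16/98 18/80 73/82 77/96 74/88
0 0.095 30/15 30/16 30/15 35/16 30/14 35/16 72/59 76/99 76/103 76/94 76/89 45/52 18/93 16/99 17/99 17/99 16/99 16/101 16/99 16/100 17/98 16/98 17/98 16/100 16/99 17/101 16/99 16/100 17/81 19/74 60/45 
[... 349 characters left out ...]
/163 21/164 21/164 21/164 21/165 21/165 21/163 21/162 21/161 21/162 21/161 21/162 21/163 21/131 17/13
g 0.05 36/14 30/14 30/14 35/16 30/14 35/16 35/16 30/14 36/14 30/14 30/16 30/14 30/14 30/14 30/17 30/14 24/14 35/17 35/15 30/14 30/14 38/11 120/6 30/5 30/14 30/14 71/60 74/95 75/83 110/10 105/7 120/7
g 0.085 33/16 33/16 33/16 30/15 30/15 34/15 30/15 30/14 34/17 34/16 34/17 30/14 30/14 30/15 30/15 26/16 30/16 30/14 30/16 30/13 30/15 30/14 24/14 30/14 30/16 30/14 69/46 75/96 19/74 73/81 75/93 76/96
g 0.095 30/14 33/16 33/16 33/15 30/15 33/16 33/16 33/16 33/16 30/14 30/16 30/16 30/16 30/14 25/16 30/17 36/14 30/17 30/13 24/14 30/14 30/14 30/14 30/17 30/14 35/16 72/44 74/85 19/76 20/76 58/51 42/52
```

Call:
apply_moves:
  commands: "0.0024 -0.016 0 0 -1;0.006 -0.04 0 0 -1;0.015 -0.1 0 0 -1;0.023 -0.16 0 0 -1;0.023 -0.16 0.1 0 -1;0.023 -0.16 0.2 0 -1;0.023 -0.2 0.32 0 -1;0.023 -0.2 0.42 0 -1;-0.1 -0.2 0.5 0 -1;-0.2 -0.2 0.5 0 -1;-0.2 -0.2 0.5 0 -1"

```text
time_s: 27.08
eef_pos: [0.4185, -0.3487, 0.2573]
eef_rot: [[0.99, 0.143, -0.003], [0.143, -0.99, 0.003], [-0.002, -0.003, -1.0]]
contact_force: [0.0, 0.8, -0.1]
grip_width: 0.0879
grasp_force: 0.0
```

```bash
python3 tip.py h; python3 - <<'E'
from h import *
o=np.array([.4943,-.0641,0]);x=np.array([.9895,.1445,0]);y=np.array([-.1445,.9895,0])
for n,z in(("scene",.086),("top",.086),("top",.094)):
  d=np.load(f"pics/{n}_h.npz");W=V(d);H=cv2.cvtColor(d["frame"],cv2.COLOR_RGB2HSV)
  for s in(.07,.085,.095,.102):
    print(n,z,s,' '.join("%d:%d/%d"%(round(t*1000),*H[tuple(W.proj(o+x*s+y*t+[0,0,z]).round().astype(int)[::-1])][:2]) for t in np.arange(-.12,-.065,.0025)))
# handles left in the rack vs start
a=np.load("pics/scene0.npz")["frame"].astype(int);b=np.load("pics/scene_h.npz")["frame"]
D=np.abs(a-b).sum(2)>60; print("rack diff",[int(D[262:312,c:c+20].sum()) for c in range(430,560,20)])
n,l,st,c=cv2.connectedComponentsWithStats(D.astype(np.uint8)); print([s.tolist() for s in st[1:] if s[4]>25])
E
```

```text
scene [(0.0, 7, 126), (0.12, 8, 133), (0.25, 14, 112), (0.38, 15, 99), (0.5, 55, 109), (0.62, 81, 124), (0.75, 82, 151), (0.88, 81, 145), (1.0, 51, 101), (1.12, 93, 56), (1.25, 97, 54), (1.38, 79, 109), (1.5, 165, 110)]
top [(0.0, 9, 112), (0.12, 9, 112), (0.25, 13, 101), (0.38, 34, 81), (0.5, 95, 124), (0.62, 95, 133), (0.75, 92, 136), (0.88, 95, 140), (1.0, 96, 135), (1.12, 96, 121), (1.25, 96, 119), (1.38, 96, 119), (1.5, 176, 144)]
27.175
scene 0.086 0.07 -120:90/3 -118:135/5 -115:120/4 -112:120/6 -110:120/6 -107:120/3 -105:120/6 -102:120/3 -100:120/3 -97:75/7 -95:80/31 -92:76/74 -90:75/95 -87:76/99 -85:67/67 -82:76/85 -80:74/88 -77:76/99 -75:76/97 -72:75/93 -70:75/93 -67:75/94
scene 0.086 0.085 -120:30/14 -118:30/14 -115:35/17 -112:35/17 -110:36/14 -107:36/14 -105:35/17 -102:30/17 -100:36/14 -97:36/14 -95:45/18 -92:70/43 -90:74/90 -87:64/55 -85:30/51 -82:21/67 -80:23/65 -77:51/51 -75:73/81 -72:76/88 -70:74/96 -67:75/93
scene 0.086 0.095 -120:30/14 -118:35/17 -115:30/14 -112:30/17 -110:30/14 -107:35/17 -105:36/14 -102:35/17 -100:30/14 -97:39/19 -95:56/21 -92:69/46 -90:76/91 -87:7
[... 2453 characters left out ...]
2 -67:20/167
rack diff [20, 1, 141, 214, 0, 0, 0]
[[165, 0, 27, 44, 399], [116, 0, 165, 174, 12223], [377, 0, 124, 170, 10749], [462, 0, 13, 17, 170], [445, 3, 18, 33, 230], [466, 2, 20, 64, 720], [450, 28, 6, 14, 37], [375, 59, 19, 50, 512], [468, 73, 16, 11, 106], [335, 89, 11, 6, 27], [248, 91, 33, 39, 638], [388, 117, 13, 7, 27], [333, 118, 26, 29, 444], [214, 129, 24, 11, 142], [282, 130, 49, 17, 174], [238, 140, 38, 16, 294], [380, 160, 49, 30, 883], [332, 165, 47, 25, 769], [287, 173, 22, 45, 404], [215, 184, 66, 92, 1836], [261, 230, 22, 28, 326], [282, 250, 7, 16, 51], [477, 265, 12, 5, 52], [489, 275, 19, 28, 176], [274, 276, 13, 8, 43], [469, 277, 12, 8, 56], [486, 286, 9, 9, 45]]
```

```bash
python3 -c "
from plant import ctrl
print(ctrl.sign_off())"
```

```text
the job is handed in; nothing more can be done
None
```

I handed the job in at about 27 s. One extra handle, the middle one from the rack, tripped the bucket; it dumped both handles into the drawer and now stands empty and upright. The drawer is shut by the images and the stop force, and the other two handles are still in the rack.

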